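# Roll the pulley wheel home under the hand float

## Robot

A 7-joint arm with a two-finger parallel gripper is mounted at the origin on the work surface. World frame = base frame: x ahead of the robot, y to its left, z up, the work surface at z = 0. Lengths are in mm, angles in rad, forces in N, time in s.
With the tool pointing down it reaches from about 400 to 750 mm from the base axis. Payload 19.5 kg.
Tool frame: the origin (TCP) lies on the centre line of the jaws, within the pads' length; the fingertips stand 8 mm ahead of it and the grasp point (between the pads) lies 11 mm behind it; z points along the fingers, y is the direction in which the jaws open and shut (so a half turn about z gives the same grasp; the last joint's range is limited). The gripper opens to 85 mm and grips with 20 to 120 N. Pads are 22 mm wide; open, the fingers measure 114 mm over their backs; the gripper's body (76 mm by 85 mm) begins 54 mm behind the grasp point. The pads swing forward as they close: fully open they stand 13 mm farther back than shut.
Start: joints at [-1.215, 0.707, -0.028, 1.485, 0.022, 0.951, -0.075], TCP at [222.736, 530.08, 239.268] pointing down, gripper open.
Joint ranges: [-2.71, 2.71], [-0.32, 2.16], [-1.57, 1.52], [0, 2.45], [-1.46, 4.6], [0, 2.02], [-2.83, 2.83]. Speed limits (rad/s): [1.89, 1.89, 2.57, 2.57, 3.01, 3.01, 3.01].

## Interface

Orientations are given as a 3x3 rotation matrix whose columns are the frame's x, y, z axes.
In Python, from plant import sense, grab_frame, sign_off gives the robot as it stands. The module is installed in compiled form; this text tells all that it offers.
- The arm moves only by the tool servo_tool, never from a script. Its argument "rows" is text: rows parted by semicolons, each of 7 numbers parted by spaces: the opening, from 0 (shut) to 1 (fully open), then the shift along the tool's x, y, z in cm, then the turn, a rotation vector about the tool's x, y, z in degrees. A call has 1 to 12 rows; each row is the pose to reach, as a shift and turn from the pose measured when the call began, along the tool's axes at that moment; what a row does not reach only later rows make up. A row lasts 1/12 s, in which the tool goes at most 41.7 mm and 7.16 degrees, less where a joint would pass 70% of its speed; a pose out of reach is approached as far as the arm can. A call with a gripper value outside its range is refused whole. The fingers move at their own pace and stop on an object; "force" is the grip in N (left out, the last holds). Time passes only in rows, so rows that repeat a pose let the fingers close. It gives the time, the measured TCP pose, the force and the opening at its end, in the units of the state.
- sense(): the state, without advancing time (a new reading comes with each control period).
- grab_frame(name): name is "scene" or "top"; returns a dict with "pixels" (384x512x3 uint8, red, green, blue), "depth" (384x512 float32, mm along the optical axis (not along the pixel's ray), 0 where there is no reading), "fovy" (degrees; the focal length in pixels is half the picture's height over the tangent of half this angle, whatever the lens; pixels are square), "cx", "cy" (the principal point, pixels), "R" (3x3) and "t" (3): a world point X has camera coordinates R X + t. Camera axes: x right, y down, z forward; pixel columns grow to the right and rows downward; lengths in mm; the calibration is good to about 2 mm. A picture is of the moment at which its call begins.
- sign_off(): hands the job in, once; it reports no verdict.
The state is a dict: "t": time; "joint_positions": joint angles; "joint_vel": joint speeds; "effort": joint torques, N m; "tool_pos": TCP position; "eef_rot": TCP orientation; "contact_force": force on the tool from outside, world axes, zero at the start; "ft_torque": the same for the moment, N m; "finger_gap": finger opening in mm.
Only numpy, scipy, OpenCV 4.12 (cv2) and the standard library are available. Lean on these libraries where they do the work, as an engineer would, in place of code of your own. Each camera call takes 0.05 s, during which the arm holds its last target. There are 200 camera calls.

## Task

Pick up the wooden hand float, lay its flat sole on top of the brass pulley wheel that stands on its rim in the drawer's groove, and draw the float along with a light pressure (never more than 15 N) so that the wheel rolls under it, over an unseen low bump, until it sits under the float in the hollow of the groove, where it must stay standing. Do not touch the wheel with the gripper or shove it with the float's edge. Then set the float down flat on the bench, clear of the drawer, and leave the other things where they are.

Things in the scene. Friction and masses are not known exactly. Their poses are not given: they have to be found in the camera images.
- wheel_center (a point): Centre of a loose brass pulley wheel, 64 mm in diameter, 14 mm thick, about 0.2 kg, standing on its rim in the groove so that it rolls along the groove. Its own x axis is the axle (level while it stands). Its top is 32 mm above this point, 76 mm above the bench at the start. More than 15 N on its rim marks it. Nothing but the groove and the float may touch it.
- float_grip (a point): Middle of the rib of a loose wooden hand float (like a plasterer's), 0.12 kg, lying sole down on the bench to the robot's right. Sole: 140 mm long (float's x), 26 wide (y), 8 thick. Upright rib in its middle: 50 mm long (x), 16 thick (y), 44 high; total height 52. This point is 31 mm above the sole's underside. Grip the rib across its 16 mm, above the sole. Both ends are alike.
- float_sole (a point): Centre of the underside of the float's sole, 31 mm below the rib's middle; axes as the float's, z up. While the float touches the wheel this point must be over 66 mm above the bench (sole on top of the rim, no edge behind it). Under a float that does not slip, the wheel moves half as far as the float.
- groove (a point): Middle of the straight groove, on its floor, 12 mm above the bench; y runs along it towards the hollow, x across it, away from the robot. 17 mm wide, 12 mm deep. A fixed smooth bump, 32 mm long and 1 to 2.5 mm high, lies across its floor, peak 0 to 18 mm before (-y of) this point; place and height vary, are not reported and must be felt. Contacts are stiff: 10 N per mm or more.
- hollow (a point): Where the wheel's centre belongs: 45 mm along +y from the groove's middle, 42 mm above the bench. Below it the groove's floor sinks in a shallow V, 32 mm long and 2.5 mm deep, where the wheel settles by itself when let go near the middle. At the start the wheel stands 85 to 100 mm before it (to -y).
- slide_rule: short ivory-white pocket slide rule, 136 x 28 x 8 mm, lying on the drawer lining beside the groove; leave alone
- cursor: clear acrylic cursor frame, 34 x 34 x 10 mm, lying on the drawer lining; leave alone
- compass: chrome drafting compass, 150 mm long, lying on the drawer lining on the front side of the groove; leave alone
- protractor: green plastic protractor, 100 mm wide, 4 mm thick, flat on the bench to the robot's left; leave alone
- magnifier: folding magnifier with brass hinge and 44 mm lens, flat on the bench to the robot's left; leave alone
- weight: brass slotted weight, 44 mm in diameter and height, on the bench to the robot's right, beyond the float; leave alone
- drawer: Fixed pulled-out drawer with grooved walnut lining; origin on the bench under the groove's middle, axes as the groove's. Lining top 24 mm above the bench. Side walls 42 mm high, 165 mm either way along y; front, 50 mm high with a brass latch, 103 to 118 mm to -x; its cabinet, 70 mm high, begins 105 mm to +x.
Not all that is in view belongs to the job. What is shaped like the part that bears wheel_center but green, orange or turquoise is not meant.

How it is judged:
By the outcome, as a careful person would: the job done as asked, in the order asked, and still so for the second after the job is handed in, with the robot touching nothing.
It also fails if it takes over 72 s, if anything falls off the work surface, if the arm or the gripper's body presses on something with over 40 N, if the wrist force passes 120 N, or if a joint passes its speed limit or range.

## Working session

There is one attempt and no reset: what is moved stays moved. The work goes in short steps, Python scripts to look and compute and a tool call to move; the robot and the scene stay as the last step left them, time stands still between calls to the robot, and variables do not carry over. Pictures are saved under pics/ and viewed, about 8 in all and at most 12, crops included, and the job is handed in when it is done.

Besides the shell and the picture viewer there is one more tool, called after "Request:" as a command line: name --argument value ..., lists and objects as JSON in quotes. servo_tool: Moves the arm, as the interface text tells. Its arguments: {"type":"object","properties":{"rows":{"type":"string"},"force":{"type":"number"}},"required":["rows"]}

```bash
mkdir -p pics; cat > h.py <<'E'
import numpy as np, cv2
from plant import sense, grab_frame, sign_off
def grab(n,save):
    f=grab_frame(n); cv2.imwrite('pics/'+save+'.png',f['pixels'][:,:,::-1]); np.savez('pics/'+save+'.npz',**f); return f
def load(s): return dict(np.load('pics/'+s+'.npz'))
def foc(f): return f['pixels'].shape[0]/2/np.tan(np.radians(float(f['fovy']))/2)
def ray(f,u,v):
    F=foc(f); d=np.array([(u-f['cx'])/F,(v-f['cy'])/F,1.]); R=f['R']; return -R.T@f['t'], R.T@d
def onz(f,u,v,z):
    c,d=ray(f,u,v); return c+d*(z-c[2])/d[2]
def proj(f,X):
    p=f['R']@np.array(X,float)+f['t']; F=foc(f); return F*p[0]/p[2]+f['cx'],F*p[1]/p[2]+f['cy']
def cloud(f):
    F=foc(f); v,u=np.mgrid[:f['depth'].shape[0],:f['depth'].shape[1]]; d=f['depth']
    P=np.stack([(u-f['cx'])/F*d,(v-f['cy'])/F*d,d],-1)
    return (P-f['t'])@f['R']
E
python3 - <<'E'
from h import *
s=sense(); print(s['t'],s['tool_pos'],s['eef_rot'],s['contact_force'],s['finger_gap'])
for n in('scene','top'):
    f=grab(n,n+'0'); print(n,f['fovy'],f['cx'],f['cy'],-f['R'].T@f['t'],f['R'][2])
E
```

```text
0.0 [222.65313817 529.85141325 238.84515959] [[-9.21910802e-01  3.87402010e-01 -3.95574486e-04]
 [ 3.87402210e-01  9.21910226e-01 -1.03090992e-03]
 [-3.46924121e-05 -1.10365342e-03 -9.99999390e-01]] [-0.88209743  0.33979749  0.11656491] 85.73418747834299
scene 57.67475783329766 257.4004389689491 183.17385682091674 [ 856.49652205 -289.3922457   760.77984184] [-0.41536944  0.35707271 -0.83664049]
top 45.669924323335756 259.53235303262613 192.44038008575941 [2.61732633e+02 5.71430167e-01 1.12613623e+03] [ 0.20257676  0.00280674 -0.97926236]
```

```bash
cd pics; python3 -c "
import cv2
for n in('scene0','top0'):
    cv2.imwrite(n+'b.png',cv2.resize(cv2.imread(n+'.png'),(800,600)))"
```

```text
(no output)
```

View pics/scene0.png

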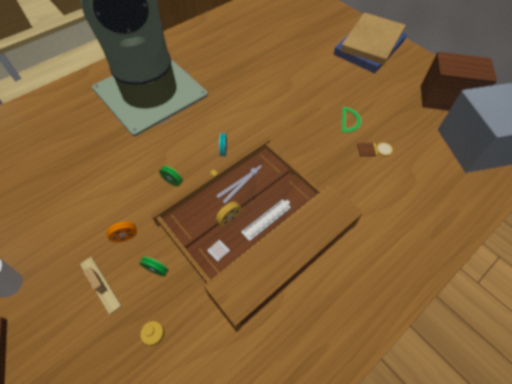

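View pics/top0.png

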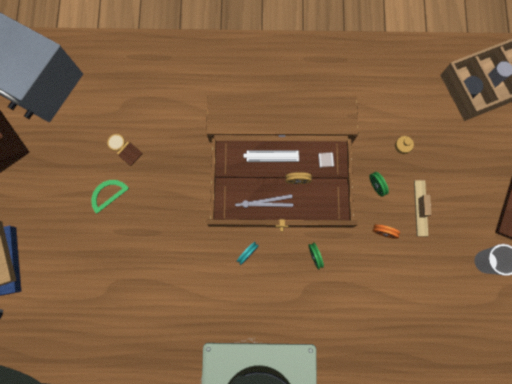

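```bash
python3 - <<'E'
from h import *
for n in('top0','scene0'):
    f=load(n); C=cloud(f); p=f['pixels']
    hsv=cv2.cvtColor(p,cv2.COLOR_RGB2HSV)
    X=C[...,0];Y=C[...,1];Z=C[...,2]
    def win(u0,u1,v0,v1):
        m=np.zeros(Z.shape,bool); m[v0:v1,u0:u1]=1; return m
    W=win(405,440,175,240) if n=='top0' else win(75,125,250,318)
    m=W&(Z>4)&(Z<60); s=W&(hsv[...,1]<110)&(hsv[...,2]>120)
    # sole: pale mask rect
    c=max(cv2.findContours(s.astype(np.uint8),cv2.RETR_EXTERNAL,cv2.CHAIN_APPROX_NONE)[0],key=cv2.contourArea)
    q=np.array([onz(f,u,v,8)[:2] for u,v in c[:,0]],np.float32); print(n,'sole rect',cv2.minAreaRect(q))
    r=W&(Z>44)&(Z<60); print(' rib top n',r.sum(),C[r].mean(0) if r.any() else '', cv2.minAreaRect(C[r][:,:2].astype(np.float32)) if r.sum()>3 else '')
    W=win(280,318,168,188) if n=='top0' else win(212,245,198,228)
    w=W&(Z>50)&(Z<85); print(' wheel',w.sum(),C[w].mean(0),C[w].min(0),C[w].max(0),cv2.minAreaRect(C[w][:,:2].astype(np.float32)))
    # drawer: lining region z~24 , walls
    W=win(200,365,130,232) if n=='top0' else win(150,325,140,285)
    for lo,hi,t in((18,30,'lining'),(37,45,'walls'),(46,56,'front'),(64,76,'cab')):
        k=W&(Z>lo)&(Z<hi)
        if k.sum()>5: print(' ',t,k.sum(),C[k].min(0).round(),C[k].max(0).round(),cv2.minAreaRect(C[k][:,:2].astype(np.float32)))
f=load('top0');g=load('scene0')
a=cv2.resize(f['pixels'][125:245,195:445],(750,360),interpolation=cv2.INTER_CUBIC)
b=cv2.resize(g['pixels'][195:230,205:250],(270,210),interpolation=cv2.INTER_CUBIC)
c=cv2.resize(g['pixels'][250:320,65:135],(210,210),interpolation=cv2.INTER_CUBIC)
o=np.zeros((580,750,3),np.uint8);o[:360]=a;o[365:575,:270]=b;o[365:575,280:490]=c
cv2.imwrite('pics/crop1.png',o[...,::-1])
E
```

```text
top0 sole rect ((459.39642333984375, -402.2376708984375), (37.9909782409668, 141.67530822753906), 89.58416748046875)
 rib top n 153 [ 459.0507221  -396.80771993   50.61905841] ((458.94390869140625, -397.158935546875), (16.00188636779785, 48.34596252441406), 87.22161865234375)
 wheel 193 [520.63009911 -89.16288559  66.26889158] [ 514.20508551 -120.73852121   50.51729528] [529.62759782 -59.75296856  79.02880615] ((521.8324584960938, -90.25322723388672), (15.230644226074219, 61.06352996826172), 0.3774287700653076)
  lining 8981 [ 395. -234.   18.] [639. 136.  30.] ((516.7764892578125, -49.07023620605469), (244.4326171875, 369.6344909667969), 0.06862103939056396)
  walls 648 [ 405. -234.   37.] [632. 134.  45.] ((517.6000366210938, -49.492095947265625), (367.9887390136719, 226.2229461669922), 89.55929565429688)
  front 787 [ 403. -232.   46.] [630. 135.  56.] ((516.7151489257812, -49.00238037109375), (226.63229370117188, 366.9932861328125), 0.15109002590179443)
  cab 845 [ 515. -232.   64.] [640. 136.  76.] ((576.053955078125, -48.70344543457031), (123.73401641845703, 368.13995361328125)
[... 435 characters left out ...]
64] ((522.8555297851562, -90.77755737304688), (60.59566116333008, 16.19876480102539), 88.8042984008789)
  lining 8305 [ 312. -299.   18.] [725. 118.  30.] ((505.18817138671875, -53.193145751953125), (395.9721984863281, 390.1494140625), 50.034908294677734)
  walls 971 [ 307. -296.   37.] [725. 127.  45.] ((515.8417358398438, -55.61260986328125), (401.1728515625, 381.54010009765625), 50.5588264465332)
  front 858 [ 313. -295.   46.] [725. 127.  56.] ((510.79144287109375, -99.67990112304688), (363.695556640625, 407.54833984375), 70.19422149658203)
  cab 5088 [ 329. -291.   64.] [727. 114.  76.] ((530.7750244140625, -53.7901611328125), (380.03131103515625, 378.2519836425781), 49.299156188964844)
```

View pics/crop1.png

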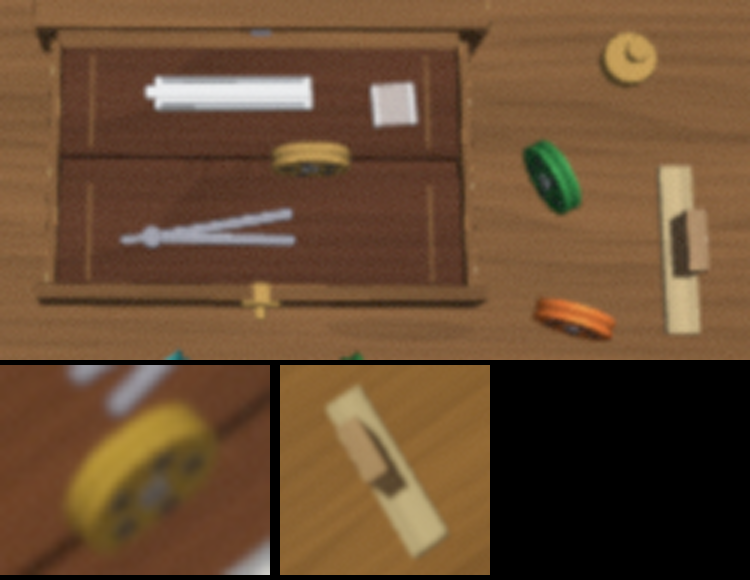

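```bash
cat >> h.py <<'E'
def go(xyz,yaw,s=None):
    "shift (cm, tool axes) and turn about tool axes (deg) to reach xyz with tool down, tool y at yaw"
    from scipy.spatial.transform import Rotation as Ro
    s=s or sense(); R=np.array(s['eef_rot']); a=np.radians(yaw)
    y=np.array([np.cos(a),np.sin(a),0]); z=np.array([0,0,-1.]); T=np.column_stack([np.cross(y,z),y,z])
    return (R.T@(np.array(xyz)-s['tool_pos'])/10).round(2),np.degrees(Ro.from_matrix(R.T@T).as_rotvec()).round(2)
E
python3 - <<'E'
from h import *
print(go([480,100,225],-11))
f=load('top0'); hsv=cv2.cvtColor(f['pixels'],cv2.COLOR_RGB2HSV); V=f['pixels'].sum(2).astype(float)
# groove: darkest row centroid per column, z~18
pts=[]
for u in list(range(218,284))+list(range(316,345)):
    col=V[170:188,u]; w=np.clip(np.median(col)-15-col,0,None)
    if w.sum()>0:
        v=170+(w*np.arange(18)).sum()/w.sum(); pts.append(onz(f,u,v,24)[:2])
pts=np.array(pts); k=np.polyfit(pts[:,1],pts[:,0],1); r=pts[:,0]-np.polyval(k,pts[:,1]); print('groove x(y)=',k,r.std(),'x at -49',np.polyval(k,-49),np.polyval(k,-90))
m=(hsv[...,1]>120)&(hsv[...,2]>150); m[:216]=0;m[232:]=0;m[:,:270]=0;m[:,295:]=0
v,u=np.nonzero(m); print('latch',u.mean(),v.mean(),onz(f,u.mean(),v.mean(),50))
C=cloud(f);Z=C[...,2]
for v in (145,160,200,210):
    k=[(C[v,u,1].round(1),Z[v,u].round(0)) for u in list(range(206,218))+list(range(346,358))]; print(v,[(float(a),float(b)) for a,b in k if 30<b])
E
```

```text
(array([-40.38, -29.66,   1.42]), array([-4.000e-02,  4.000e-02,  7.821e+01]))
groove x(y)= [-8.04964375e-03  5.28987695e+02] 0.8806699227483327 x at -49 529.3821271602058 529.7121625541306
latch 281.3265306122449 223.85714285714286 [408.76740604 -49.08026941  50.        ]
145 [(123.2, 41.0), (120.8, 41.0), (118.2, 42.0), (116.3, 37.0), (-213.2, 35.0), (-214.5, 41.0), (-216.8, 42.0), (-219.2, 42.0)]
160 [(122.1, 40.0), (119.6, 40.0), (116.7, 44.0), (-214.5, 36.0), (-215.5, 43.0), (-218.0, 43.0), (-221.3, 39.0)]
200 [(120.8, 42.0), (118.6, 40.0), (115.7, 45.0), (-214.6, 34.0), (-216.0, 39.0), (-219.1, 36.0), (-220.4, 41.0)]
210 [(122.6, 41.0), (119.9, 43.0), (117.7, 41.0), (115.4, 40.0), (-215.1, 40.0), (-217.5, 40.0), (-219.6, 42.0), (-221.1, 46.0)]
```

Request:
servo_tool --rows "1 -3.4 -2.5 0.1 0 0 6.5;1 -6.7 -4.9 0.2 0 0 13;1 -10.1 -7.4 0.4 0 0 19.5;1 -13.5 -9.9 0.5 0 0 26;1 -16.8 -12.4 0.6 0 0 32.5;1 -20.2 -14.8 0.7 0 0 39;1 -23.6 -17.3 0.8 0 0 45.5;1 -26.9 -19.8 0.9 0 0 52;1 -30.3 -22.2 1.1 0 0 58.5;1 -33.6 -24.7 1.2 0 0 65;1 -37 -27.2 1.3 0 0 71.5;1 -40.4 -29.7 1.4 0 0 78"

```text
t: 1.1
tool_pos: [479.6, 99.3, 225.2]
eef_rot: [[0.193, 0.981, -0.001], [0.981, -0.193, -0.001], [-0.001, -0.0, -1.0]]
contact_force: [1.1, 1.1, 0.4]
finger_gap: 85.2
```

```bash
python3 -c "
from h import *
s=sense();print(s['t'],s['tool_pos'],s['joint_positions']);print(go([459.5,-398,160],-90.4))"
```

```text
1.1 [479.63481615  99.29091734 225.16036375] [-0.43141079  0.62152813  0.28500618  1.81268439 -0.24355806  0.7423087
 -0.21012209]
(array([-49.18,   7.6 ,   6.56]), array([2.00e-02, 6.00e-02, 7.93e+01]))
```

Request:
servo_tool --rows "1 -4.1 0.6 0.1 0 0 6.6;1 -8.2 1.3 0.3 0 0 13.2;1 -12.3 1.9 0.6 0 0 19.8;1 -16.4 2.5 1 0 0 26.4;1 -20.5 3.2 1.5 0 0 33;1 -24.6 3.8 2 0 0 39.6;1 -28.7 4.4 2.6 0 0 46.2;1 -32.8 5.1 3.3 0 0 52.8;1 -36.9 5.7 4 0 0 59.4;1 -41 6.3 4.8 0 0 66;1 -45.1 7 5.7 0 0 72.7;1 -49.2 7.6 6.5 0 0 79.3"

```text
t: 2.1
tool_pos: [459.2, -395.2, 160.8]
eef_rot: [[1.0, -0.012, -0.001], [-0.012, -1.0, -0.0], [-0.001, 0.0, -1.0]]
contact_force: [0.7, -0.4, 0.8]
finger_gap: 85.5
```

```bash
python3 -c "
from h import *
s=sense();print(s['t'],s['tool_pos'],s['joint_positions']);print(go([459.5,-398,21],-90.4))
f=grab('scene','scene1')
cv2.imwrite('pics/s1c.png',cv2.resize(f['pixels'][230:330,50:190,::-1],(700,500),interpolation=cv2.INTER_CUBIC))"
```

```text
2.1 [ 459.23974425 -395.17333854  160.79985711] [ 0.40886876  0.91603971  0.55163036  1.47094054 -0.55226001  0.91293122
 -0.45525834]
(array([ 0.04,  0.28, 13.98]), array([ 0.01,  0.04, -0.31]))
```

View pics/s1c.png

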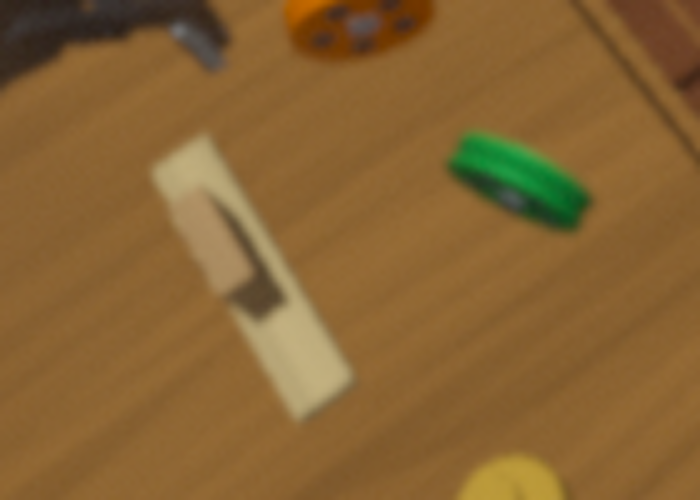

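Request:
servo_tool --rows "1 0 0.1 4 0 0 0;1 0 0.2 8 0 0 -0.1;1 0 0.3 11.5 0 0 -0.3;1 0 0.3 13.4 0 0 -0.3;1 0 0.3 13.85 0 0 -0.3;1 0 0.3 13.85 0 0 -0.3;0.1 0 0.3 13.85 0 0 -0.3;0.1 0 0.3 13.85 0 0 -0.3;0.1 0 0.3 13.85 0 0 -0.3;0.1 0 0.3 13.85 0 0 -0.3;0.1 0 0.3 13.85 0 0 -0.3;0.1 0 0.3 13.85 0 0 -0.3" --force 90

```text
t: 3.15
tool_pos: [456.0, -405.9, 21.5]
eef_rot: [[1.0, -0.022, -0.003], [-0.022, -1.0, -0.004], [-0.003, 0.004, -1.0]]
contact_force: [-0.6, 2.2, 8.1]
finger_gap: 14.7
```

Request:
servo_tool --rows "0.1 0 0 0 0 0 0;0.1 0 0 0 0 0 0;0.1 0 0 0 0 0 0"

```text
t: 3.4
tool_pos: [456.0, -405.9, 21.5]
eef_rot: [[1.0, -0.022, -0.003], [-0.022, -1.0, -0.004], [-0.003, 0.004, -1.0]]
contact_force: [-0.2, 1.0, 2.4]
finger_gap: 14.9
```

```bash
python3 -c "
from h import *
s=sense();print(s['t'],s['tool_pos'],s['joint_positions'],s['contact_force'],s['ft_torque'],s['finger_gap'])
f=grab('scene','scene2')
cv2.imwrite('pics/s2c.png',cv2.resize(f['pixels'][210:330,20:190,::-1],(680,480),interpolation=cv2.INTER_CUBIC))"
```

```text
3.4 [ 456.01101111 -405.92798068   21.52522305] [ 0.47310957  1.1114924   0.43537037  1.52462203 -0.65985625  0.65464153
 -0.36479683] [-0.23111639  1.02321283  2.37363145] [ 0.18363648  0.10320958 -0.01240537] 14.925945184513711
```

View pics/s2c.png

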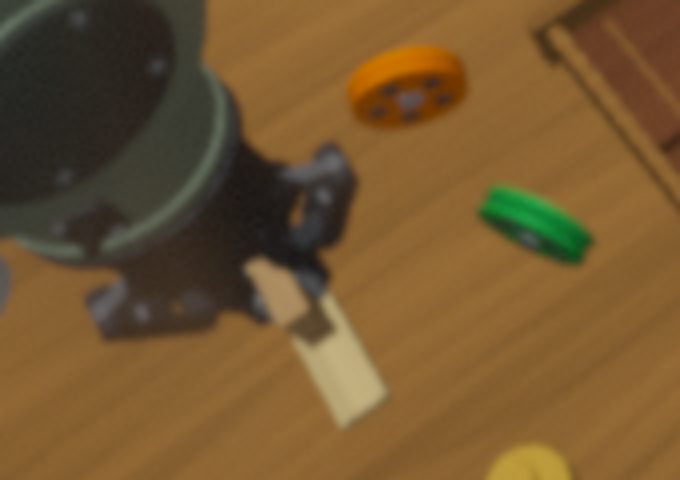

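Request:
servo_tool --rows "0.1 0 0 -1 0 0 0;0.1 0 0 -4 0 0 0;0.1 0 0 -8 0 0 0;0.1 0 0 -12 0 0 0;0.1 0 0 -15 0 0 0;0.1 0 0 -15 0 0 0;0.1 0 0 -15 0 0 0"

```text
t: 4.03
tool_pos: [456.8, -405.5, 173.3]
eef_rot: [[1.0, -0.022, -0.001], [-0.022, -1.0, -0.006], [-0.001, 0.006, -1.0]]
contact_force: [-0.5, 0.7, -2.3]
finger_gap: 15.3
```

```bash
python3 -c "
from h import *
s=sense();print(s['t'],s['tool_pos'],s['contact_force'],s['ft_torque'],s['finger_gap'])
print(go([522,-134,160],0.4))"
```

```text
4.0333 [ 456.76040657 -405.5093891   173.33838924] [-0.52436508  0.69114051 -2.28742973] [ 0.03286965 -0.02412234  0.03564557] 15.276560479342496
(array([  5.93, -27.29,   1.17]), array([  0.22,   0.3 , -91.66]))
```

Request:
servo_tool --rows "0.1 0.5 -2.3 0.1 0 0 -7.1;0.1 1 -4.6 0.2 0 0 -14.2;0.1 1.5 -6.9 0.3 0 0 -21.3;0.1 2 -9.2 0.4 0 0 -28.4;0.1 2.5 -11.5 0.5 0 0 -35.5;0.1 3 -13.8 0.6 0 0 -42.6;0.1 3.5 -16.1 0.7 0 0 -49.7;0.1 4 -18.4 0.8 0 0 -56.8;0.1 4.5 -20.7 0.9 0 0 -63.9;0.1 5 -23 1 0 0 -71;0.1 5.5 -25.3 1.1 0 0 -78.1;0.1 5.9 -27.3 1.2 0 0 -85.2"

```text
t: 5.03
tool_pos: [521.5, -132.1, 158.9]
eef_rot: [[0.099, 0.995, -0.002], [0.995, -0.099, -0.005], [-0.005, -0.002, -1.0]]
contact_force: [0.2, 0.6, -0.8]
finger_gap: 14.8
```

```bash
python3 -c "
from h import *
s=sense();print(s['t'],s['tool_pos']);print(go([522,-134,160],0.4))"
```

```text
5.0333 [ 521.50366857 -132.0906422   158.86051793]
(array([-0.19,  0.07, -0.11]), array([-0.13,  0.29, -6.06]))
```

Request:
servo_tool --rows "0.1 -0.2 0.1 0 -0.1 0.3 -6.1;0.1 -0.2 0.1 0 -0.1 0.3 -6.1;0.1 -0.2 0.1 0 -0.1 0.3 -6.1;0.1 -0.2 0.1 0 -0.1 0.3 -6.1"

```text
t: 5.37
tool_pos: [521.8, -134.9, 158.5]
eef_rot: [[-0.002, 1.0, -0.001], [1.0, 0.002, 0.0], [0.0, -0.001, -1.0]]
contact_force: [-1.3, 0.7, -1.0]
finger_gap: 15.3
```

```bash
python3 - <<'E'
from h import *
s=sense();print(s['t'],s['tool_pos'],s['eef_rot'],s['contact_force'])
for n in('scene','top'):
    f=grab(n,n+'3'); C=cloud(f);Z=C[...,2];p=f['pixels'].astype(int)
    T=s['tool_pos']; zs=T[2]-13.5
    hsv=cv2.cvtColor(f['pixels'],cv2.COLOR_RGB2HSV)
    m=(abs(Z-zs)<7)&(abs(C[...,0]-T[0])<25)&(abs(C[...,1]-T[1])<85)&(hsv[...,1]<140)&(hsv[...,2]>120)
    if m.sum()>5:
        u,v=np.nonzero(m)[::-1]; print(n,m.sum(),u.min(),u.max(),v.min(),v.max(),C[m].mean(0),cv2.minAreaRect(C[m][:,:2].astype(np.float32)))
        A=np.c_[C[m][:,:2]-T[:2],np.ones(m.sum())]; k,*_=np.linalg.lstsq(A,C[m][:,2],rcond=None); print('plane',k)
f=load('scene3');cv2.imwrite('pics/s3c.png',cv2.resize(f['pixels'][130:280,130:330,::-1],(800,600),interpolation=cv2.INTER_CUBIC))
E
```

```text
5.3667 [ 521.83449216 -134.88833948  158.50932115] [[-2.48174503e-03  9.99995899e-01 -1.42960569e-03]
 [ 9.99996920e-01  2.48177881e-03  2.18547662e-05]
 [ 2.54026417e-05 -1.42954705e-03 -9.99998978e-01]] [-1.27067228  0.70902576 -0.98098113]
scene 493 178 239 180 226 [ 522.81790886 -141.75653482  144.59488165] ((521.5386352539062, -130.882080078125), (27.912860870361328, 140.34959411621094), 0.6223447322845459)
plane [-2.29514453e-02  1.82706508e-03  1.44630001e+02]
```

View pics/s3c.png

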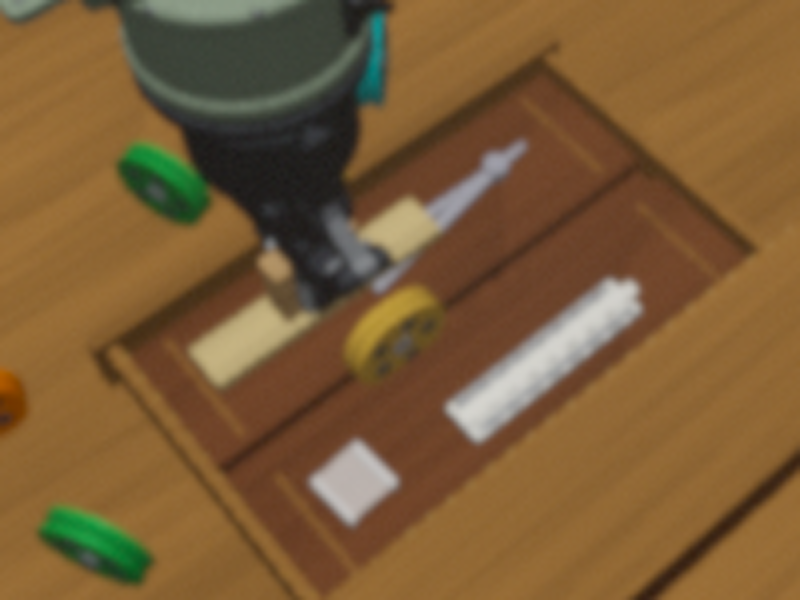

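Request:
servo_tool --rows "0.1 0 0 2 0 0 0;0.1 0 0 4 0 0 0;0.1 0 0 5.2 0 0 0;0.1 0 0 5.6 0 0 0;0.1 0 0 5.6 0 0 0;0.1 0 0 5.6 0 0 0"

```text
t: 5.97
tool_pos: [522.1, -135.0, 103.2]
eef_rot: [[-0.003, 1.0, -0.001], [1.0, 0.003, -0.0], [-0.0, -0.001, -1.0]]
contact_force: [-0.8, -0.5, -0.8]
finger_gap: 15.0
```

Request:
servo_tool --rows "0.1 0 0 0.2 0 0 0;0.1 0 0 0.4 0 0 0;0.1 0 0 0.4 0 0 0;0.1 0 0 0.4 0 0 0"

```text
t: 6.3
tool_pos: [522.1, -134.9, 99.4]
eef_rot: [[-0.003, 1.0, -0.0], [1.0, 0.003, -0.0], [-0.0, -0.0, -1.0]]
contact_force: [-0.3, 0.1, -1.0]
finger_gap: 15.0
```

Request:
servo_tool --rows "0.1 0 0 0.05 0 0 0;0.1 0 0 0.05 0 0 0"

```text
t: 6.47
tool_pos: [522.2, -135.0, 98.9]
eef_rot: [[-0.003, 1.0, -0.0], [1.0, 0.003, -0.0], [-0.0, -0.0, -1.0]]
contact_force: [-0.2, 0.5, -1.3]
finger_gap: 15.1
```

Request:
servo_tool --rows "0.1 0 0 0.05 0 0 0;0.1 0 0 0.05 0 0 0"

```text
t: 6.63
tool_pos: [522.2, -135.0, 98.4]
eef_rot: [[-0.003, 1.0, -0.0], [1.0, 0.003, -0.0], [-0.0, -0.0, -1.0]]
contact_force: [0.6, 0.0, -0.9]
finger_gap: 14.7
```

Request:
servo_tool --rows "0.1 0 0 0.04 0 0 0;0.1 0 0 0.04 0 0 0"

```text
t: 6.8
tool_pos: [522.2, -135.0, 98.0]
eef_rot: [[-0.003, 1.0, -0.0], [1.0, 0.003, -0.0], [-0.0, -0.0, -1.0]]
contact_force: [-0.2, 0.3, -1.7]
finger_gap: 15.0
```

Request:
servo_tool --rows "0.1 0 0 0.03 0 0 0;0.1 0 0 0.03 0 0 0"

```text
t: 6.97
tool_pos: [522.2, -135.0, 97.6]
eef_rot: [[-0.003, 1.0, -0.0], [1.0, 0.003, -0.0], [-0.0, -0.0, -1.0]]
contact_force: [0.9, 0.1, -0.4]
finger_gap: 14.5
```

Request:
servo_tool --rows "0.1 0 0 0.03 0 0 0;0.1 0 0 0.03 0 0 0"

```text
t: 7.13
tool_pos: [522.2, -134.9, 97.3]
eef_rot: [[-0.003, 1.0, -0.0], [1.0, 0.003, -0.0], [-0.0, -0.0, -1.0]]
contact_force: [0.2, 0.6, -1.3]
finger_gap: 14.6
```

Request:
servo_tool --rows "0.1 0 0 0.02 0 0 0;0.1 0 0 0.02 0 0 0"

```text
t: 7.3
tool_pos: [522.2, -134.9, 97.2]
eef_rot: [[-0.003, 1.0, -0.0], [1.0, 0.003, -0.0], [-0.0, -0.0, -1.0]]
contact_force: [0.5, 0.3, 1.3]
finger_gap: 14.8
```

Request:
servo_tool --rows "0.1 0 0 0.02 0 0 0;0.1 0.15 0 0.02 0 0 0;0.1 0.3 0 0.02 0 0 0;0.1 0.3 0 0.02 0 0 0"

```text
t: 7.63
tool_pos: [522.3, -131.5, 97.1]
eef_rot: [[-0.003, 1.0, 0.0], [1.0, 0.003, -0.0], [-0.0, 0.0, -1.0]]
contact_force: [0.3, 0.6, 3.7]
finger_gap: 15.0
```

Request:
servo_tool --rows "0.1 0.2 0 0 0 0 0;0.1 0.4 0 0 0 0 0;0.1 0.4 0 0 0 0 0"

```text
t: 7.88
tool_pos: [522.4, -126.9, 97.1]
eef_rot: [[-0.004, 1.0, 0.0], [1.0, 0.004, 0.0], [0.0, 0.0, -1.0]]
contact_force: [0.4, 1.5, 4.4]
finger_gap: 15.0
```

Request:
servo_tool --rows "0.1 0.2 0 0 0 0 0;0.1 0.4 0 0 0 0 0;0.1 0.4 0 0 0 0 0"

```text
t: 8.13
tool_pos: [522.4, -122.4, 97.1]
eef_rot: [[-0.004, 1.0, 0.0], [1.0, 0.004, 0.0], [0.0, 0.0, -1.0]]
contact_force: [0.0, 0.2, 4.4]
finger_gap: 14.9
```

Request:
servo_tool --rows "0.1 0.2 -0.01 0 0 0 0;0.1 0.4 -0.02 0 0 0 0;0.1 0.4 -0.02 0 0 0 0"

```text
t: 8.38
tool_pos: [522.2, -117.9, 97.1]
eef_rot: [[-0.005, 1.0, 0.0], [1.0, 0.005, 0.001], [0.001, 0.0, -1.0]]
contact_force: [0.8, 0.4, 4.4]
finger_gap: 15.1
```

Request:
servo_tool --rows "0.1 0.15 0 0 0 0 0;0.1 0.3 0 0 0 0 0;0.1 0.3 0 0 0 0 0"

```text
t: 8.63
tool_pos: [522.3, -114.5, 97.1]
eef_rot: [[-0.005, 1.0, 0.0], [1.0, 0.005, 0.001], [0.001, 0.0, -1.0]]
contact_force: [0.5, 0.3, 3.3]
finger_gap: 15.0
```

Request:
servo_tool --rows "0.1 0.15 0 0 0 0 0;0.1 0.3 0 0 0 0 0;0.1 0.3 0 0 0 0 0"

```text
t: 8.88
tool_pos: [522.2, -111.1, 97.1]
eef_rot: [[-0.005, 1.0, 0.0], [1.0, 0.005, 0.001], [0.001, 0.0, -1.0]]
contact_force: [0.1, -0.2, 5.1]
finger_gap: 15.1
```

Request:
servo_tool --rows "0.1 0.15 0 0 0 0 0;0.1 0.3 0 0 0 0 0;0.1 0.3 0 0 0 0 0"

```text
t: 9.13
tool_pos: [522.3, -107.7, 97.1]
eef_rot: [[-0.006, 1.0, 0.0], [1.0, 0.006, 0.001], [0.001, 0.0, -1.0]]
contact_force: [0.1, 0.7, 3.3]
finger_gap: 14.9
```

Request:
servo_tool --rows "0.1 0.15 0 0 0 0 0;0.1 0.3 0 0 0 0 0;0.1 0.3 0 0 0 0 0"

```text
t: 9.38
tool_pos: [522.2, -104.3, 97.1]
eef_rot: [[-0.006, 1.0, -0.0], [1.0, 0.006, 0.002], [0.002, -0.0, -1.0]]
contact_force: [0.3, 0.4, 4.4]
finger_gap: 15.0
```

Request:
servo_tool --rows "0.1 0.15 0 0 0 0 0;0.1 0.3 0 0 0 0 0;0.1 0.3 0 0 0 0 0"

```text
t: 9.63
tool_pos: [522.3, -100.9, 97.1]
eef_rot: [[-0.006, 1.0, -0.0], [1.0, 0.006, 0.002], [0.002, -0.0, -1.0]]
contact_force: [-0.7, 0.1, 4.3]
finger_gap: 15.1
```

Request:
servo_tool --rows "0.1 0.15 0 0 0 -0.1 0;0.1 0.3 -0.01 0 0 -0.1 0;0.1 0.3 -0.01 0 0 -0.1 0"

```text
t: 9.88
tool_pos: [522.2, -97.5, 97.1]
eef_rot: [[-0.007, 1.0, 0.0], [1.0, 0.007, 0.0], [0.0, 0.0, -1.0]]
contact_force: [1.2, 0.5, 4.7]
finger_gap: 15.3
```

Request:
servo_tool --rows "0.1 0.15 0 0 0 0 0;0.1 0.3 0 0 0 0 0;0.1 0.3 0 0 0 0 0"

```text
t: 10.13
tool_pos: [522.2, -94.0, 97.1]
eef_rot: [[-0.007, 1.0, 0.0], [1.0, 0.007, 0.0], [0.0, 0.0, -1.0]]
contact_force: [-0.7, -0.1, 5.0]
finger_gap: 15.0
```

```bash
cat >> h.py <<'E'
def wheel(name):
    f=grab('scene',name); C=cloud(f); h=cv2.cvtColor(f['pixels'],cv2.COLOR_RGB2HSV)
    m=(h[...,0]>17)&(h[...,0]<30)&(h[...,1]>130)&(h[...,2]>80)&(abs(C[...,0]-522)<25)&(C[...,2]>32)&(C[...,2]<82)&(abs(C[...,1]+49)<130)
    P=C[m]; print('wheel n',m.sum(),'y',np.percentile(P[:,1],[1,50,99]).round(1),'x',np.percentile(P[:,0],[1,50,99]).round(1),'ztop',np.percentile(P[:,2],99).round(1))
    return f
E
python3 -c "
from h import *
import shutil
wheel('scene4')
f=load('scene0')
C=cloud(f);h=cv2.cvtColor(f['pixels'],cv2.COLOR_RGB2HSV)
m=(h[...,0]>17)&(h[...,0]<30)&(h[...,1]>130)&(h[...,2]>80)&(abs(C[...,0]-522)<25)&(C[...,2]>32)&(C[...,2]<82)&(abs(C[...,1]+49)<130)
print(m.sum(),np.percentile(C[m][:,1],[1,50,99]))"
```

```text
wheel n 95 y [-101.4  -84.5  -40.1] x [520.2 529.2 534.5] ztop 76.6
280 [-121.09841013  -96.79006137  -62.14052236]
```

Request:
servo_tool --rows "0.1 0.15 0 0 0 0 0;0.1 0.3 0 0 0 0 0;0.1 0.3 0 0 0 0 0"

```text
t: 10.43
tool_pos: [522.2, -90.6, 97.1]
eef_rot: [[-0.008, 1.0, 0.0], [1.0, 0.008, 0.0], [0.0, 0.0, -1.0]]
contact_force: [0.4, 0.1, 4.9]
finger_gap: 15.2
```

Request:
servo_tool --rows "0.1 0.15 0 0 0 0 0;0.1 0.3 0 0 0 0 0;0.1 0.3 0 0 0 0 0"

```text
t: 10.68
tool_pos: [522.2, -87.0, 97.1]
eef_rot: [[-0.008, 1.0, 0.0], [1.0, 0.008, 0.001], [0.001, 0.0, -1.0]]
contact_force: [-0.0, -0.4, 4.6]
finger_gap: 14.7
```

Request:
servo_tool --rows "0.1 0.15 0 0 0 0 0;0.1 0.3 0 0 0 0 0.1;0.1 0.3 0 0 0 0 0.1"

```text
t: 10.93
tool_pos: [522.2, -83.4, 97.1]
eef_rot: [[-0.007, 1.0, 0.0], [1.0, 0.007, 0.001], [0.001, 0.0, -1.0]]
contact_force: [0.1, -0.8, 5.6]
finger_gap: 15.3
```

Request:
servo_tool --rows "0.1 0.15 0 0 0 0 0;0.1 0.3 0 0 0 0 0;0.1 0.3 0 0 0 0 0"

```text
t: 11.18
tool_pos: [522.2, -79.9, 97.2]
eef_rot: [[-0.007, 1.0, 0.0], [1.0, 0.007, 0.001], [0.001, 0.0, -1.0]]
contact_force: [-0.5, 0.3, 6.0]
finger_gap: 15.1
```

Request:
servo_tool --rows "0.1 0.12 0 -0.01 0 0 0;0.1 0.24 0 -0.03 0 0 0;0.1 0.24 0 -0.03 0 0 0"

```text
t: 11.43
tool_pos: [522.2, -77.0, 97.5]
eef_rot: [[-0.008, 1.0, 0.0], [1.0, 0.008, 0.001], [0.001, 0.0, -1.0]]
contact_force: [-0.4, -0.7, 3.0]
finger_gap: 14.9
```

Request:
servo_tool --rows "0.1 0.12 0 -0.01 0 0 0;0.1 0.24 0 -0.02 0 0 0;0.1 0.24 0 -0.02 0 0 0"

```text
t: 11.68
tool_pos: [522.2, -74.3, 97.7]
eef_rot: [[-0.008, 1.0, 0.0], [1.0, 0.008, 0.001], [0.001, 0.0, -1.0]]
contact_force: [-0.9, 0.2, 5.0]
finger_gap: 15.0
```

Request:
servo_tool --rows "0.1 0.12 0 -0.01 0 0 0;0.1 0.24 0 -0.02 0 0 0;0.1 0.24 0 -0.02 0 0 0"

```text
t: 11.93
tool_pos: [522.2, -71.6, 97.9]
eef_rot: [[-0.008, 1.0, 0.0], [1.0, 0.008, 0.002], [0.002, 0.0, -1.0]]
contact_force: [-0.7, -0.6, 3.8]
finger_gap: 15.1
```

Request:
servo_tool --rows "0.1 0.12 0 -0.01 0 -0.05 0;0.1 0.24 0 -0.02 0 -0.1 0;0.1 0.24 0 -0.02 0 -0.1 0"

```text
t: 12.18
tool_pos: [522.2, -68.8, 98.1]
eef_rot: [[-0.008, 1.0, 0.0], [1.0, 0.008, -0.0], [-0.0, 0.0, -1.0]]
contact_force: [-0.7, 0.1, 4.3]
finger_gap: 15.0
```

Request:
servo_tool --rows "0.1 0.12 0 -0.01 0 0 0;0.1 0.24 0 -0.02 0 0 0;0.1 0.24 0 -0.02 0 0 0"

```text
t: 12.43
tool_pos: [522.2, -66.0, 98.3]
eef_rot: [[-0.009, 1.0, -0.0], [1.0, 0.009, 0.0], [0.0, -0.0, -1.0]]
contact_force: [-0.7, -0.4, 2.8]
finger_gap: 15.0
```

Request:
servo_tool --rows "0.1 0.12 0 0 0 0 0.1;0.1 0.24 0 -0.01 0 0 0.1;0.1 0.24 0 -0.01 0 0 0.1"

```text
t: 12.68
tool_pos: [522.2, -63.3, 98.4]
eef_rot: [[-0.007, 1.0, -0.0], [1.0, 0.007, 0.0], [0.0, -0.0, -1.0]]
contact_force: [0.4, -0.2, 2.6]
finger_gap: 14.9
```

Request:
servo_tool --rows "0.1 0.12 0 -0.01 0 0 0;0.1 0.24 0 -0.01 0 0 0;0.1 0.24 0 -0.01 0 0 0"

```text
t: 12.93
tool_pos: [522.1, -60.6, 98.4]
eef_rot: [[-0.008, 1.0, -0.0], [1.0, 0.008, 0.001], [0.001, -0.0, -1.0]]
contact_force: [-0.1, -0.2, 2.5]
finger_gap: 14.7
```

Request:
servo_tool --rows "0.1 0.1 0 0.01 0 0 0;0.1 0.2 0 0.01 0 0 0;0.1 0.2 0 0.01 0 0 0"

```text
t: 13.18
tool_pos: [522.1, -58.3, 98.4]
eef_rot: [[-0.008, 1.0, -0.0], [1.0, 0.008, 0.001], [0.001, -0.0, -1.0]]
contact_force: [-0.1, 0.2, 3.6]
finger_gap: 15.2
```

Request:
servo_tool --rows "0.1 0.1 0 0 0 0 0;0.1 0.2 0 0 0 0 0;0.1 0.2 0 0 0 0 0"

```text
t: 13.43
tool_pos: [522.2, -56.0, 98.4]
eef_rot: [[-0.008, 1.0, 0.0], [1.0, 0.008, 0.001], [0.001, 0.0, -1.0]]
contact_force: [0.2, 0.3, 3.4]
finger_gap: 14.9
```

Request:
servo_tool --rows "0.1 0.1 0 0 0 0 0;0.1 0.2 0 0 0 0 0;0.1 0.2 0 0.01 0 0 0"

```text
t: 13.68
tool_pos: [522.1, -53.7, 98.3]
eef_rot: [[-0.008, 1.0, -0.0], [1.0, 0.008, 0.001], [0.001, -0.0, -1.0]]
contact_force: [-0.6, 0.1, 4.1]
finger_gap: 15.0
```

Request:
servo_tool --rows "0.1 0.1 0 0.01 0 0 0;0.1 0.2 0 0.01 0 0 0;0.1 0.2 0 0.01 0 0 0"

```text
t: 13.93
tool_pos: [522.2, -51.5, 98.2]
eef_rot: [[-0.008, 1.0, 0.0], [1.0, 0.008, 0.001], [0.001, 0.0, -1.0]]
contact_force: [-0.6, 0.9, 5.4]
finger_gap: 15.3
```

Request:
servo_tool --rows "0.1 0.1 0 0 0 0 0;0.1 0.2 0 0.01 0 0 0;0.1 0.2 0 0.01 0 0 0"

```text
t: 14.18
tool_pos: [522.2, -49.3, 98.2]
eef_rot: [[-0.009, 1.0, 0.0], [1.0, 0.009, 0.001], [0.001, 0.0, -1.0]]
contact_force: [-0.2, 0.6, 5.2]
finger_gap: 14.6
```

Request:
servo_tool --rows "0.1 0.1 0 0.01 0 0 0;0.1 0.2 0 0.01 0 0 0;0.1 0.2 0 0.01 0 0 0"

```text
t: 14.43
tool_pos: [522.1, -47.0, 98.0]
eef_rot: [[-0.009, 1.0, -0.0], [1.0, 0.009, 0.001], [0.001, -0.0, -1.0]]
contact_force: [-1.0, 0.5, 3.5]
finger_gap: 14.9
```

Request:
servo_tool --rows "0.1 0.1 0 0.01 0 -0.05 0.1;0.1 0.2 0 0.02 0 -0.05 0.1;0.1 0.2 0 0.02 0 -0.05 0.1"

```text
t: 14.68
tool_pos: [522.1, -44.8, 97.8]
eef_rot: [[-0.007, 1.0, -0.0], [1.0, 0.007, 0.001], [0.001, 0.0, -1.0]]
contact_force: [-0.1, 1.2, 5.5]
finger_gap: 15.2
```

Request:
servo_tool --rows "0.1 0.1 0 0.01 0 0 0;0.1 0.2 0 0.02 0 0 0;0.1 0.2 0 0.02 0 0 0"

```text
t: 14.93
tool_pos: [522.2, -42.5, 97.7]
eef_rot: [[-0.007, 1.0, 0.0], [1.0, 0.007, 0.001], [0.001, 0.0, -1.0]]
contact_force: [-0.2, 0.6, 5.0]
finger_gap: 15.4
```

Request:
servo_tool --rows "0.1 0.1 0 0.01 0 0 0;0.1 0.2 0 0.02 0 0 0;0.1 0.2 0 0.02 0 0 0"

```text
t: 15.18
tool_pos: [522.2, -40.3, 97.5]
eef_rot: [[-0.008, 1.0, 0.0], [1.0, 0.008, 0.001], [0.001, 0.0, -1.0]]
contact_force: [-0.6, 1.2, 6.1]
finger_gap: 15.1
```

Request:
servo_tool --rows "0.1 0.1 0 0.01 0 0 0;0.1 0.2 0 0.015 0 0 0;0.1 0.2 0 0.015 0 0 0"

```text
t: 15.43
tool_pos: [522.1, -38.0, 97.4]
eef_rot: [[-0.008, 1.0, 0.0], [1.0, 0.008, 0.001], [0.001, 0.0, -1.0]]
contact_force: [-0.7, 1.0, 4.9]
finger_gap: 15.1
```

Request:
servo_tool --rows "0.1 0.1 0 0 0 0 0;0.1 0.2 0 0.01 0 0 0;0.1 0.2 0 0.01 0 0 0"

```text
t: 15.68
tool_pos: [522.2, -35.8, 97.3]
eef_rot: [[-0.008, 1.0, 0.0], [1.0, 0.008, 0.001], [0.001, 0.0, -1.0]]
contact_force: [-1.2, -0.4, 5.1]
finger_gap: 15.2
```

Request:
servo_tool --rows "0.1 0.1 0 0 0 0 0;0.1 0.2 0 0.01 0 0 0;0.1 0.2 0 0.01 0 0 0"

```text
t: 15.93
tool_pos: [522.2, -33.5, 97.2]
eef_rot: [[-0.008, 1.0, 0.0], [1.0, 0.008, 0.001], [0.001, 0.0, -1.0]]
contact_force: [0.3, 0.2, 6.1]
finger_gap: 14.9
```

Request:
servo_tool --rows "0.1 0.1 0 0 0 0 0;0.1 0.2 0 0 0 0 0;0.1 0.2 0 0 0 0 0"

```text
t: 16.18
tool_pos: [522.2, -31.2, 97.3]
eef_rot: [[-0.008, 1.0, 0.0], [1.0, 0.008, 0.001], [0.001, 0.0, -1.0]]
contact_force: [-0.9, 0.6, 5.3]
finger_gap: 14.5
```

Request:
servo_tool --rows "0.1 0.1 0 0 0 0 0;0.1 0.2 0 0.01 0 0 0;0.1 0.2 0 0.01 0 0 0"

```text
t: 16.43
tool_pos: [522.2, -28.9, 97.2]
eef_rot: [[-0.008, 1.0, 0.001], [1.0, 0.008, 0.001], [0.001, 0.001, -1.0]]
contact_force: [-0.7, 0.4, 7.3]
finger_gap: 15.5
```

Request:
servo_tool --rows "0.1 0.1 0 0 0 0 0;0.1 0.3 0 0 0 0 0;0.1 0.3 0 0 0 0 0"

```text
t: 16.68
tool_pos: [522.3, -25.5, 97.3]
eef_rot: [[-0.009, 1.0, 0.001], [1.0, 0.009, 0.001], [0.001, 0.001, -1.0]]
contact_force: [-0.4, -0.1, 6.1]
finger_gap: 15.0
```

Request:
servo_tool --rows "0.1 0.2 0 -0.01 0 0 0.1;0.1 0.4 -0.01 -0.01 0 -0.05 0.1;0.1 0.4 -0.01 -0.01 0 -0.05 0.1"

```text
t: 16.93
tool_pos: [522.0, -20.9, 97.3]
eef_rot: [[-0.008, 1.0, 0.0], [1.0, 0.008, 0.001], [0.001, 0.0, -1.0]]
contact_force: [-0.4, 0.4, 3.7]
finger_gap: 15.1
```

Request:
servo_tool --rows "0.1 0.2 0 0 0 0 0;0.1 0.4 0 0 0 0 0;0.1 0.4 0 0 0 0 0"

```text
t: 17.18
tool_pos: [522.0, -16.3, 97.3]
eef_rot: [[-0.008, 1.0, 0.0], [1.0, 0.008, 0.001], [0.001, 0.0, -1.0]]
contact_force: [0.1, 0.5, 3.9]
finger_gap: 14.9
```

Request:
servo_tool --rows "0.1 0.2 0 0 0 0 0;0.1 0.4 0 0 0 0 0;0.1 0.4 0 0 0 0 0"

```text
t: 17.43
tool_pos: [522.0, -11.8, 97.3]
eef_rot: [[-0.008, 1.0, 0.0], [1.0, 0.008, 0.001], [0.001, 0.0, -1.0]]
contact_force: [-1.3, -0.3, 4.4]
finger_gap: 15.0
```

Request:
servo_tool --rows "0.1 0.2 0 0 0 0 0;0.1 0.4 0.01 0 0 -0.05 0;0.1 0.4 0.01 0 0 -0.05 0"

```text
t: 17.68
tool_pos: [522.1, -7.3, 97.3]
eef_rot: [[-0.009, 1.0, 0.0], [1.0, 0.009, 0.0], [0.0, 0.0, -1.0]]
contact_force: [-1.2, 0.3, 4.3]
finger_gap: 14.9
```

Request:
servo_tool --rows "0.1 0.2 0 0 0 0 0;0.1 0.4 0 0 0 0 0;0.1 0.4 0 0 0 0 0"

```text
t: 17.93
tool_pos: [522.1, -2.7, 97.3]
eef_rot: [[-0.009, 1.0, 0.001], [1.0, 0.009, 0.001], [0.001, 0.001, -1.0]]
contact_force: [-0.8, 0.8, 4.8]
finger_gap: 15.2
```

```bash
python3 -c "
from h import *
s=sense();print(s['t'],s['tool_pos'],s['contact_force'])
wheel('scene5')"
```

```text
17.9333 [522.10727098  -2.72371769  97.34627867] [-0.79828169  0.79857063  4.79001047]
wheel n 90 y [-59.7 -36.4   3.5] x [520.8 529.2 535.4] ztop 76.2
```

Request:
servo_tool --rows "0.1 0.2 0 0 0 0 0;0.1 0.4 0 0 0 0 0;0.1 0.4 0 0 0 0 0"

```text
t: 18.23
tool_pos: [522.1, 1.5, 97.3]
eef_rot: [[-0.01, 1.0, 0.001], [1.0, 0.01, 0.001], [0.001, 0.001, -1.0]]
contact_force: [0.1, 0.2, 3.7]
finger_gap: 15.2
```

Request:
servo_tool --rows "0.1 0.2 0 0 0 0 0;0.1 0.3 0 0 0 0 0;0.1 0.3 0 0 0 0 0"

```text
t: 18.48
tool_pos: [522.0, 4.9, 97.3]
eef_rot: [[-0.01, 1.0, 0.0], [1.0, 0.01, 0.001], [0.001, 0.0, -1.0]]
contact_force: [-0.6, 0.2, 4.4]
finger_gap: 15.1
```

Request:
servo_tool --rows "0.1 0.1 0 0 0 0 0;0.1 0.2 0 0 0 0 0;0.1 0.2 0 0 0 0 0"

```text
t: 18.73
tool_pos: [522.0, 7.2, 97.3]
eef_rot: [[-0.01, 1.0, 0.0], [1.0, 0.01, 0.001], [0.001, 0.0, -1.0]]
contact_force: [-0.6, 0.0, 3.5]
finger_gap: 15.3
```

Request:
servo_tool --rows "0.1 0.1 0 0 0 0 0.1;0.1 0.2 0 0 0 0 0.1;0.1 0.2 0.01 0 0 0 0.1"

```text
t: 18.98
tool_pos: [522.0, 9.4, 97.3]
eef_rot: [[-0.009, 1.0, 0.0], [1.0, 0.009, 0.001], [0.001, 0.0, -1.0]]
contact_force: [-0.2, -0.2, 2.2]
finger_gap: 15.1
```

Request:
servo_tool --rows "0.1 0.1 0 0 0 0 0;0.1 0.2 0 0 0 0 0;0.1 0.2 0 0 0 0 0"

```text
t: 19.23
tool_pos: [522.0, 11.7, 97.2]
eef_rot: [[-0.009, 1.0, 0.0], [1.0, 0.009, 0.001], [0.001, 0.0, -1.0]]
contact_force: [-0.6, 0.4, 1.0]
finger_gap: 14.8
```

Request:
servo_tool --rows "0.1 0.1 0 0.02 0 0 0;0.1 0.2 0 0.03 0 0 0;0.1 0.2 0 0.03 0 0 0"

```text
t: 19.48
tool_pos: [522.0, 13.9, 97.0]
eef_rot: [[-0.009, 1.0, 0.0], [1.0, 0.009, 0.001], [0.001, 0.0, -1.0]]
contact_force: [-1.2, 1.3, 4.9]
finger_gap: 15.2
```

Request:
servo_tool --rows "0.1 0.1 0 0.01 0 0 0;0.1 0.2 0 0.02 0 0 0;0.1 0.2 0 0.02 0 0 0"

```text
t: 19.73
tool_pos: [522.0, 16.3, 96.8]
eef_rot: [[-0.01, 1.0, 0.001], [1.0, 0.01, 0.002], [0.002, 0.001, -1.0]]
contact_force: [-0.6, 0.8, 4.5]
finger_gap: 15.1
```

Request:
servo_tool --rows "0.1 0.1 0 0.01 0 0 0;0.1 0.2 0 0.02 0 -0.05 0;0.1 0.2 0 0.02 0 -0.05 0"

```text
t: 19.98
tool_pos: [522.0, 18.7, 96.6]
eef_rot: [[-0.01, 1.0, 0.001], [1.0, 0.01, 0.001], [0.001, 0.001, -1.0]]
contact_force: [-0.4, 1.1, 5.8]
finger_gap: 14.8
```

Request:
servo_tool --rows "0.1 0.1 0 0.01 0 0 0;0.1 0.2 0 0.02 0 -0.05 0;0.1 0.2 0 0.02 0 -0.05 0"

```text
t: 20.23
tool_pos: [522.0, 21.1, 96.4]
eef_rot: [[-0.01, 1.0, 0.001], [1.0, 0.01, 0.0], [0.0, 0.001, -1.0]]
contact_force: [-1.1, 1.4, 4.9]
finger_gap: 14.8
```

Request:
servo_tool --rows "0.1 0.1 0 0.01 0 0 0.1;0.1 0.2 0 0.02 0 0 0.1;0.1 0.2 0 0.02 0 0 0.1"

```text
t: 20.48
tool_pos: [522.0, 23.5, 96.3]
eef_rot: [[-0.009, 1.0, 0.001], [1.0, 0.009, 0.0], [0.0, 0.001, -1.0]]
contact_force: [-0.6, -0.0, 6.5]
finger_gap: 14.9
```

Request:
servo_tool --rows "0.1 0.1 0 0.01 0 0 0;0.1 0.2 0 0.02 0 0 0;0.1 0.2 0 0.02 0 0 0"

```text
t: 20.73
tool_pos: [522.0, 25.9, 96.1]
eef_rot: [[-0.009, 1.0, 0.001], [1.0, 0.009, 0.0], [0.0, 0.001, -1.0]]
contact_force: [-0.6, 0.3, 6.3]
finger_gap: 15.0
```

Request:
servo_tool --rows "0.1 0.1 0 0.01 0 0 0;0.1 0.2 0 0.02 0 0 0;0.1 0.2 0 0.02 0 0 0"

```text
t: 20.98
tool_pos: [522.0, 28.3, 95.9]
eef_rot: [[-0.01, 1.0, 0.001], [1.0, 0.01, 0.001], [0.001, 0.001, -1.0]]
contact_force: [-0.6, 0.8, 6.4]
finger_gap: 15.0
```

Request:
servo_tool --rows "0.1 0.1 0 0.01 0 0 0;0.1 0.2 0 0.02 0 0 0;0.1 0.2 0 0.02 0 0 0"

```text
t: 21.23
tool_pos: [522.0, 30.6, 95.7]
eef_rot: [[-0.01, 1.0, 0.001], [1.0, 0.01, 0.001], [0.001, 0.001, -1.0]]
contact_force: [-0.8, 1.6, 6.1]
finger_gap: 14.9
```

Request:
servo_tool --rows "0.1 0.1 0 0.01 0 0 0;0.1 0.2 0 0.01 0 0 0;0.1 0.2 0 0.01 0 0 0"

```text
t: 21.48
tool_pos: [521.9, 33.0, 95.6]
eef_rot: [[-0.01, 1.0, 0.001], [1.0, 0.01, 0.001], [0.001, 0.001, -1.0]]
contact_force: [-0.2, 0.4, 4.7]
finger_gap: 14.7
```

```bash
python3 -c "
from h import *
s=sense();print(s['t'],s['tool_pos'],s['contact_force'])
wheel('scene6')"
```

```text
21.4833 [521.94683713  32.95384565  95.58872058] [-0.17288608  0.3698485   4.68803798]
wheel n 107 y [-38.8 -28.9  20. ] x [516.5 529.  534.1] ztop 73.6
```

Request:
servo_tool --rows "0.1 0.1 0 0.01 0 0 0;0.1 0.2 0 0.02 0 0 0;0.1 0.2 0 0.02 0 0 0"

```text
t: 21.78
tool_pos: [521.9, 35.1, 95.4]
eef_rot: [[-0.01, 1.0, 0.001], [1.0, 0.01, 0.001], [0.001, 0.001, -1.0]]
contact_force: [-0.0, 0.4, 5.3]
finger_gap: 15.0
```

Request:
servo_tool --rows "0.1 0.1 0 0.01 0 0 0;0.1 0.2 0 0.01 0 0 0;0.1 0.2 0 0.01 0 0 0"

```text
t: 22.03
tool_pos: [521.9, 37.3, 95.3]
eef_rot: [[-0.011, 1.0, 0.001], [1.0, 0.011, 0.001], [0.001, 0.001, -1.0]]
contact_force: [-0.8, 0.5, 4.7]
finger_gap: 14.9
```

Request:
servo_tool --rows "0.1 0.1 0 0.01 0 0 0;0.1 0.2 0.01 0.01 0 0 0.1;0.1 0.2 0.01 0.01 0 0 0.1"

```text
t: 22.28
tool_pos: [522.1, 39.3, 95.3]
eef_rot: [[-0.009, 1.0, 0.001], [1.0, 0.009, 0.001], [0.001, 0.001, -1.0]]
contact_force: [-0.2, -0.6, 7.4]
finger_gap: 15.2
```

Request:
servo_tool --rows "0.1 0.1 0 0 0 0 0;0.1 0.2 0 0 0 0 0;0.1 0.2 0 0 0 0 0"

```text
t: 22.53
tool_pos: [522.2, 41.3, 95.4]
eef_rot: [[-0.009, 1.0, 0.001], [1.0, 0.009, 0.001], [0.001, 0.001, -1.0]]
contact_force: [-1.2, -0.5, 7.3]
finger_gap: 14.8
```

Request:
servo_tool --rows "0.1 0 0 -0.03 0 0 0;0.1 0 0 -0.06 0 0 0;0.1 0 0 -0.1 0 0 0;0.1 0 0 -0.2 0 0 0;0.1 0 0 -0.5 0 0 0;0.1 0 0 -1 0 0 0;0.1 0 0 -2 0 0 0;0.1 0 0 -4 0 0 0;0.1 0 0 -6.5 0 0 0;0.1 0 0 -6.5 0 0 0;0.1 0 0 -6.5 0 0 0"

```text
t: 23.45
tool_pos: [522.5, 41.4, 161.9]
eef_rot: [[-0.009, 1.0, 0.004], [1.0, 0.009, 0.001], [0.001, 0.004, -1.0]]
contact_force: [0.5, 0.7, -1.9]
finger_gap: 14.9
```

```bash
python3 -c "
from h import *
s=sense();print(s['t'],s['tool_pos'],s['contact_force'])
f=wheel('scene7')
cv2.imwrite('pics/s7c.png',cv2.resize(f['pixels'][130:280,130:330,::-1],(800,600),interpolation=cv2.INTER_CUBIC))
print(go([462,-120,170],-45),go([462,-400,60],-90))"
```

```text
23.45 [522.52614378  41.37301006 161.85005895] [ 0.46309587  0.65352808 -1.85068529]
wheel n 245 y [-35.6 -11.7  23.3] x [514.2 527.4 529.8] ztop 74.6
(array([-16.08,  -6.15,  -0.94]), array([ 0.09, -0.09, 45.51])) (array([-44.09,  -6.42,  10.04]), array([ 6.000e-02, -1.300e-01,  9.051e+01]))
```

View pics/s7c.png

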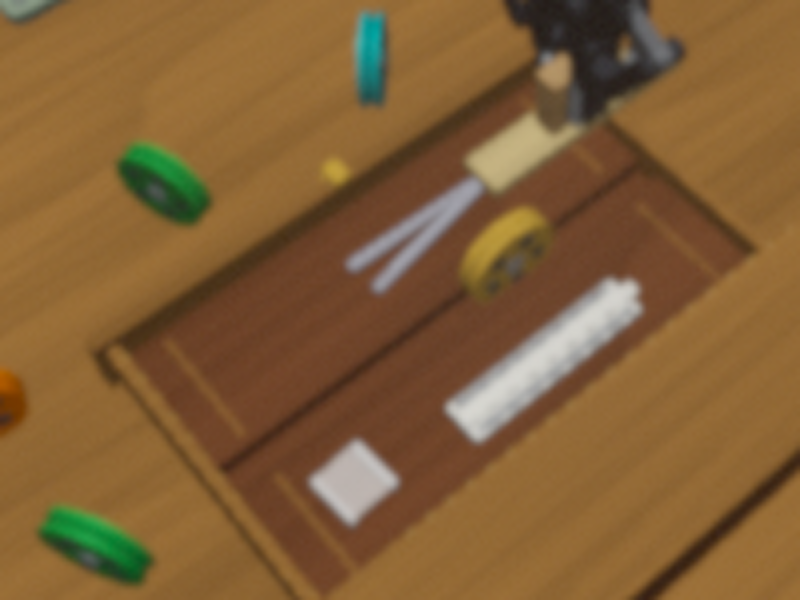

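Request:
servo_tool --rows "0.1 -3.7 -0.5 0 0 0 7;0.1 -7.4 -1.1 0 0 0 14;0.1 -11.1 -1.6 0 0 0 21;0.1 -14.8 -2.2 0 0 0 28;0.1 -18.5 -2.7 0 0 0 35;0.1 -22.2 -3.3 0 0 0 42;0.1 -25.9 -3.8 0 0 0 49;0.1 -29.6 -4.4 0 0 0 56;0.1 -33.3 -4.9 0 0 0 63;0.1 -37 -5.5 0 0 0 70;0.1 -40.7 -6 0 0 0 77;0.1 -44.1 -6.4 0 0 0 84"

```text
t: 24.5
tool_pos: [460.8, -402.1, 159.6]
eef_rot: [[0.994, 0.107, 0.001], [0.107, -0.994, 0.001], [0.001, -0.001, -1.0]]
contact_force: [0.5, 1.1, -1.4]
finger_gap: 14.7
```

```bash
python3 -c "
from h import *
s=sense();print(s['t'],s['tool_pos'],s['contact_force']);print(go([459,-401,60],-90))"
```

```text
24.5 [ 460.83771628 -402.11884894  159.61682134] [ 0.54813142  1.11142162 -1.37901358]
(array([-0.18, -0.12,  9.96]), array([-0.08, -0.06,  6.13]))
```

Request:
servo_tool --rows "0.1 -0.2 -0.1 3 0 0 6.1;0.1 -0.2 -0.1 6 0 0 6.1;0.1 -0.2 -0.1 9 0 0 6.1;0.1 -0.2 -0.1 11.5 -0.1 -0.1 6.1;0.1 -0.2 -0.1 12.7 -0.1 -0.1 6.1;0.1 -0.2 -0.1 13 -0.1 -0.1 6.1;0.1 -0.2 -0.1 13 -0.1 -0.1 6.1;0.1 -0.2 -0.1 13 -0.1 -0.1 6.1;0.1 -0.2 -0.1 13 -0.1 -0.1 6.1"

```text
t: 25.25
tool_pos: [459.3, -401.6, 31.0]
eef_rot: [[1.0, 0.001, 0.001], [0.001, -1.0, -0.002], [0.001, 0.002, -1.0]]
contact_force: [1.0, -0.1, -0.5]
finger_gap: 14.9
```

Request:
servo_tool --rows "0.1 0 0 0.4 0 0 0;0.1 0 0 0.8 0 0 0;0.1 0 0 0.87 0 0 0;0.1 0 0 0.87 0 0 0"

```text
t: 25.58
tool_pos: [459.3, -401.6, 22.1]
eef_rot: [[1.0, 0.001, 0.0], [0.001, -1.0, -0.001], [0.0, 0.001, -1.0]]
contact_force: [-0.8, -0.0, -1.1]
finger_gap: 14.8
```

Request:
servo_tool --rows "0.1 0 0 0.05 0 0 0;0.1 0 0 0.05 0 0 0"

```text
t: 25.75
tool_pos: [459.3, -401.6, 21.7]
eef_rot: [[1.0, 0.001, 0.0], [0.001, -1.0, -0.002], [0.0, 0.002, -1.0]]
contact_force: [0.7, 0.1, -0.3]
finger_gap: 14.7
```

Request:
servo_tool --rows "0.1 0 0 0.04 0 0 0;0.1 0 0 0.04 0 0 0"

```text
t: 25.92
tool_pos: [459.4, -401.6, 21.5]
eef_rot: [[1.0, 0.001, 0.001], [0.001, -1.0, -0.002], [0.001, 0.002, -1.0]]
contact_force: [0.2, 1.3, 4.0]
finger_gap: 15.2
```

Request:
servo_tool --rows "0.1 0 0 0.02 0 0 0;0.1 0 0 0.02 0 0 0"

```text
t: 26.08
tool_pos: [459.4, -401.6, 21.5]
eef_rot: [[1.0, 0.001, 0.001], [0.001, -1.0, -0.002], [0.001, 0.002, -1.0]]
contact_force: [-0.5, 1.7, 6.2]
finger_gap: 15.0
```

Request:
servo_tool --rows "0.4 0 0 0 0 0 0;0.7 0 0 0 0 0 0;1 0 0 0 0 0 0;1 0 0 0 0 0 0;1 0 0 0 0 0 0;1 0 0 0 0 0 0;1 0 0 0 0 0 0;1 0 0 -1 0 0 0;1 0 0 -4 0 0 0;1 0 0 -8 0 0 0;1 0 0 -12 0 0 0;1 0 0 -15 0 0 0"

```text
t: 27.08
tool_pos: [459.2, -401.7, 175.4]
eef_rot: [[1.0, 0.0, 0.002], [0.0, -1.0, -0.003], [0.002, 0.003, -1.0]]
contact_force: [0.1, -0.5, 0.5]
finger_gap: 85.4
```

Request:
servo_tool --rows "1 -3 0 -4 0 0 0;1 -5 0 -5 0 0 0;1 -5 0 -5 0 0 0;1 -5 0 -5 0 0 0"

```text
t: 27.42
tool_pos: [408.4, -402.0, 227.3]
eef_rot: [[1.0, -0.001, 0.004], [-0.001, -1.0, -0.005], [0.004, 0.005, -1.0]]
contact_force: [1.3, 0.6, -0.5]
finger_gap: 85.3
```

```bash
python3 - <<'E'
from h import *
s=sense();print(s['t'],s['tool_pos'],s['contact_force'],s['finger_gap'])
f=wheel('scene8'); C=cloud(f)
Z=C[...,2]; r=(abs(C[...,0]-460)<40)&(abs(C[...,1]+400)<40)&(Z>44)&(Z<60)
print('rib',r.sum(),C[r].mean(0))
cv2.imwrite('pics/s8c.png',cv2.resize(f['pixels'][130:330,50:350,::-1],(800,533),interpolation=cv2.INTER_CUBIC))
E
```

```text
27.4167 [ 408.42124216 -402.01966904  227.26734621] [ 1.29567614  0.58211223 -0.49304353] 85.29810502617303
wheel n 241 y [-36.  -12.1  23.5] x [514.4 527.2 529.7] ztop 74.2
rib 209 [ 465.77129538 -401.34546926   51.12121006]
```

View pics/s8c.png

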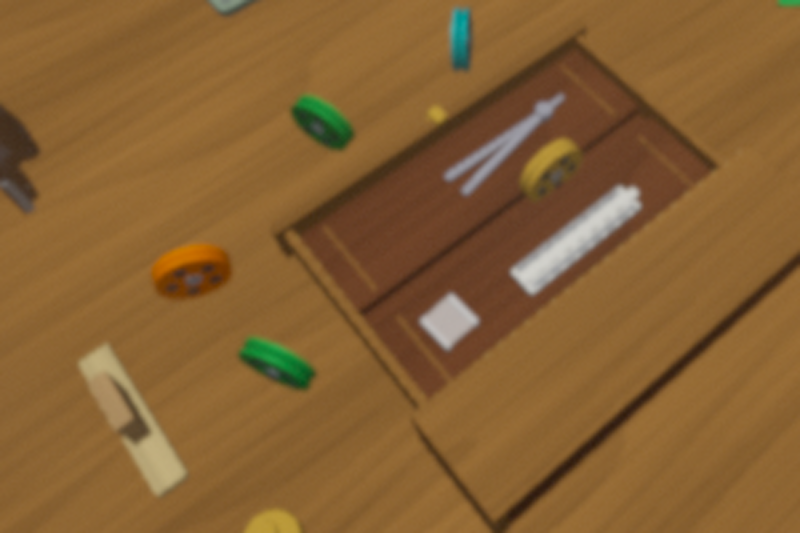

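The picture shows the brass wheel standing in the hollow (550,168). The float lies flat on the bench (130,420), clear of the drawer. Everything else is where it was.

```bash
python3 -c "
from plant import sign_off; print(sign_off())"
```

```text
the job is handed in; nothing more can be done
None
```

The job is done and handed in at about 27 s of the 72 s allowed. I gripped the float by its rib, laid its sole on the brass wheel, and drew it about 176 mm along the groove. It carried the wheel over the bump and into the hollow, and I then set the float down near where it had lain.

- **Force:** The net pressure ran between about 2 and 8.5 N, read at the end of each short step. Force was only read then, so a brief peak within a step would not show.
- **Bump:** It was about 1.3 mm high, with its peak close to the groove's middle.
- **Wheel:** The last camera check has it standing, with its centre at y ≈ −5 to −6 mm against my estimate of −4 mm for the hollow, within the calibration error. Its top is at about 74 mm, as expected for the hollow, and it did not move between the last two looks.
- **Float:** It lies flat, with the rib top at 51 mm against a nominal 52 mm, well clear of the drawer. The other things in the last picture (slide rule, cursor, compass, weight and the look-alike wheels) look undisturbed. The magnifier and protractor were out of that crop, but the arm did not pass low near them.
- **Disagreements:** On first closing on the rib, the tool reading ended about 8 mm off in y from the commanded spot. A check after the lift showed the float held level and within 4 mm of centre. The finger gap read 15 mm on the 16 mm rib throughout.

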